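# Fit a fragile lamp tube into its sprung holder

### The arm

A 6-joint arm with a two-finger parallel gripper is mounted at the origin on the work surface. World frame = base frame: x ahead of the robot, y to its left, z up, the work surface at z = 0. Lengths are in m, angles in rad, forces in N, time in s.
With the tool pointing down it reaches from about 0.35 to 0.975 m from the base axis. Payload 17.4 kg.
Tool frame: the origin (TCP) lies at the very end of the fingers, on their centre line; the grasp point (between the pads) lies 19 mm behind it; z points along the fingers, y is the line along which they close (so a half turn about z gives the same grasp; the last joint's range is limited). The gripper opens to 85 mm and grips with 20 to 120 N. Pads are 22 mm wide; open, the fingers measure 114 mm over their backs; the gripper's body (76 mm by 85 mm) begins 54 mm behind the grasp point. The pads swing forward as they close: fully open they stand 13 mm farther back than shut.
Start: joints at [1.196, 0.116, 1.442, -0, 1.584, -0.038], TCP at [0.223, 0.637, 0.231] pointing down, gripper open.
Joint ranges: [-2.83, 2.83], [-0.83, 2.19], [0.07, 2.5], [-1.14, 4.28], [0.01, 3], [-2.97, 2.97]. Speed limits (rad/s): [1.89, 1.89, 2.22, 3.14, 3.14, 3.14].

### API

Orientations are given as a rotation vector (axis times angle).
In Python, from rig import ctrl gives the robot as it stands.
- The arm moves only by the shell command python3 inch.py 'ROWS'. ROWS is a JSON list that holds a single list of rows (three levels of brackets), with 1 to 12 rows, each of 7 numbers: dx, dy, dz in a scale on which 1.0 is 0.5 m, then a rotation vector rx, ry, rz in shares of pi/2 rad (1.0 is pi/2 rad), then the finger opening in m; each row is the pose to reach, as a shift and turn from the pose commanded when the command began, along the tool's axes at that moment; what a row does not reach only later rows make up. A row lasts 1/10 s, in which the tool goes at most 0.05 m and 0.15 rad, less where a joint would pass 70% of its speed; a pose out of reach is approached as far as the arm can. The fingers move at their own pace and stop on an object; the grip force is fixed at half the most. Time passes only in rows, so rows that do not move let the fingers close. It prints the time, the measured TCP pose, the force, the opening and the grip force at its end. No shift or turn number may pass 1 either way. Input that does not fit is refused with a message, and nothing moves.
- ctrl.sense(): the state, without advancing time (a new reading comes with each control period).
- ctrl.read_camera(name): name is "side" or "top"; returns (picture, depth): 384x512x3 uint8, red, green, blue; 384x512 float32, m along the optical axis (not along the pixel's ray), 0 where there is no reading.
- ctrl.camera_model(name): a dict with "mtx" (3x3 intrinsics, pixels), "R" (3x3) and "t" (3): a world point X has camera coordinates R X + t. Camera axes: x right, y down, z forward; pixel columns grow to the right and rows downward; lengths in m; the calibration is good to about 2 mm. A picture is of the moment at which its call begins. camera_model takes no time and is no camera call.
- ctrl.close_job(): hands the job in; it is judged then, once.
The state is a dict: "time_s": time; "joint_positions": joint angles; "qd": joint speeds; "joint_torque": joint torques, N m; "tool_pos": TCP position; "tcp_rot": TCP orientation; "force": force on the tool from outside, world axes, zero at the start; "torque": the same for the moment, N m; "grip_width": finger opening in m; "finger_force": force on a finger pad.
Only numpy, scipy, OpenCV 4.12 (cv2) and the standard library are available. Lean on these libraries where they do the work, as an engineer would, in place of code of your own. Each camera call takes 0.05 s, during which the arm holds its last target. There are 200 camera calls.

### The job

Fit the lamp tube (the longer of the two tubes in the low rack) into the lamp holder on the bench: draw it out of the rack by its free end, lay it on the open bench and let go, then take it by the middle, push the holder's sprung end plate right back with the tube's end, lower the tube onto the saddles and let the plate push its other end home under the lip, where you leave it. It is thin glass: grip it lightly, with about 10 N, and never knock it or press it hard on anything. Leave the other tube, the steel bar, the can and the jar where they are.

Things in the scene. Friction and masses are not known exactly. Their poses are not given: they have to be found in the camera images.
- tube: Lamp tube: frosted glass, 20 mm diameter, a fixed square aluminium cap 24 x 24 x 18 mm on each end, 150 mm over all, 60 to 100 g, ends alike. Origin: centre of underside; x along it, z up; lying on its caps its axis is 12 mm up and it does not roll. Starts in a bay of the rack, x axis into the rack, the -x end about 50 mm out of the mouth.
- tube_center (a point): Middle of the lamp tube, on its axis. The tube breaks above 18 N grip a finger, 20 N on holder or rack, or 55 N as the sum of all its contacts.
- rack: Fixed low green rack, 110 mm deep (x), 235 wide (y), roof 46 to 54 mm up; red bins on it reach 80 mm, set back 44 mm. Origin: centre of underside. Its open mouth faces -x: draw things out that way. Three bays 72 mm wide, centred at y = -77, 0, 77 mm, closed at the back, hold tube, short tube and bar in any order.
- rack_mouth (a point): Middle of the rack's mouth at bench level: 55 mm from its origin in -x.
- holder: Fixed grey lamp holder; origin on the bench below the seated tube's middle; x along the seated tube from the lipped socket (-x) to the sprung plate (+x). Base x -95 to 140, y +-35, 10 mm thick; saddles at x -75 to -45 and 52 to 92 mm, floors 28 mm up, cheeks 31 mm apart flaring to 51 mm high; open above the base between them for fingers. Block behind the plate 75 mm high.
- lip (a point): Centre of the socket's lip. It covers x -75 to -65 mm of the holder, z 55 to 61 mm above the bench, 46 mm wide; the socket's end wall is at x = -75 mm. So the tube can be lowered only when shifted 10 to 13 mm to +x of its seat, the plate pushed back 15 to 18 mm; before that its underside must pass above 61 mm.
- seat (a point): Fixed point of the holder, 40 mm above the bench: the place of tube_center when seated: caps on the saddle floors, -x end against the end wall under the lip, +x end pressed by the plate. A tube let go on the saddles with the plate pushed back is slid home by the spring.
- plate (a joint): Travel of the sprung plate to +x of the holder, m: 0 = free (face at holder x = 70 mm), 0.018 = hard stop, about 0.005 with the tube seated. The plate is flat, 26 mm wide, 31 to 100 mm above the bench, so a tube held above the lip can push it. Spring 0.9 N at rest, 1.8 N at 5 mm, 4.1 N at 18 mm.
- plate_face (a point): Centre of the plate's flat face, 65.5 mm above the bench; moves with the plate.
- short_tube: Bystander: shorter tube of the same make, 110 mm long, in a bay of the rack, 30 mm standing out. Origin: centre of underside, x along it.
- bar: Bystander: square dark steel bar 16 x 16 x 150 mm in a bay of the rack, about 50 mm standing out. Origin: centre of underside, x along it.
- can: Bystander: tall aluminium can, 54 mm diameter, 190 mm high, standing on the bench between rack and holder. Origin: centre of underside.
- jar: Bystander: squat amber glass jar, 60 mm diameter, 80 mm high, beside the holder at about 120 to 135 mm on its -y side. Origin: centre of underside.

How it is judged:
By the outcome, as a careful person would: the job done as asked, in the order asked, and still so for the second after the job is handed in, with the robot touching nothing.
It also fails if it takes over 64 s, if anything falls off the work surface, if the arm or the gripper's body presses on something with over 40 N, if the wrist force passes 120 N, or if a joint passes its speed limit or range.

## Working session

There is one attempt and no reset: what is moved stays moved. The work goes in short steps, Python scripts to look and compute and a shell command to move; the robot and the scene stay as the last step left them, time stands still between calls to the robot, and variables do not carry over. Pictures are saved under pics/ and viewed, at most 10 in all, crops included, and the job is handed in when it is done.

```bash
ls; mkdir -p pics
python3 - <<'E'
from rig import ctrl
import cv2
s=ctrl.sense(); print({k:s[k] for k in s})
for n in ("side","top"):
    p,d=ctrl.read_camera(n); cv2.imwrite(f"pics/{n}0.png",p[:,:,::-1])
    import numpy as np; np.save(f"pics/{n}0.npy",d)
    m=ctrl.camera_model(n); print(n,m)
E
```

```text
inch.py
pics
rig.py
{'time_s': 0.0, 'joint_positions': array([ 1.19623981e+00,  1.16467402e-01,  1.44225531e+00, -1.60900114e-05,
        1.58399673e+00, -3.78280834e-02]), 'qd': array([-8.05100008e-05,  1.17995274e-03,  1.03403987e-04, -5.95493501e-04,
        5.53986479e-04, -4.16894215e-05]), 'joint_torque': array([-5.36288680e-04, -7.31992793e+01, -6.32486701e+01, -1.43715779e-04,
        6.39183767e-03, -6.99541238e-05]), 'tool_pos': array([0.2229826 , 0.63690661, 0.23058088]), 'tcp_rot': array([-5.26400654e-01, -3.09695871e+00,  1.73751731e-03]), 'force': array([-0.35197221, -0.52619471, -0.06648524]), 'torque': array([-0.01390999, -0.00204062, -0.0032812 ]), 'finger_force': 0.0, 'grip_width': 0.0857875775414086}
side {'mtx': array([[428.7982496 ,   0.        , 254.7593304 ],
       [  0.        , 428.7982496 , 192.40037277],
       [  0.        ,   0.        ,   1.        ]]), 'R': array([[ 8.36215837e-01, -5.48400414e-01, -2.43039519e-04],
       [-4.07486459e-01, -6.21049698e-01, -6.69516287e-01],
       [ 3.67012069e-01,  5.59959157e-01, -7.42797336e-01]]), 't': array([-0.45702125,  0.25466124,  0.93503151])}
top {'mtx': array([[409.78814189,   0.        , 254.62811101],
       [  0.        , 409.78814189, 196.25472796],
       [  0.        ,   0.        ,   1.        ]]), 'R': array([[ 0.00977557, -0.99986928, -0.01287894],
       [-0.99422191, -0.00834187, -0.10701964],
       [ 0.10689822,  0.01385071, -0.99417349]]), 't': array([-0.00570899,  0.51714127,  1.11186528])}
```

View pics/top0.png

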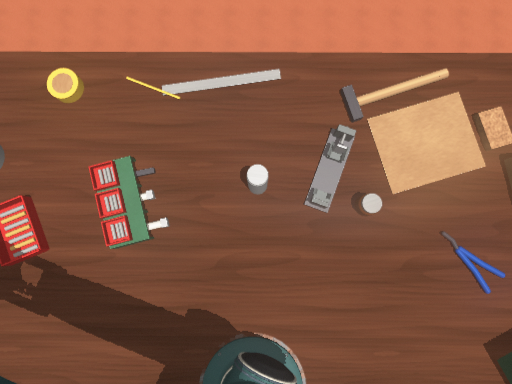

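View pics/side0.png

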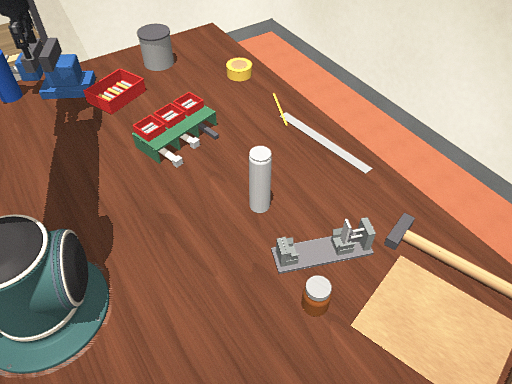

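The top view shows the green rack at (120,200) with its mouth to the right: white tubes end at about (168,223) and (156,195), and the bar at (154,171). The holder runs from (320,208) to (347,130), the can is at (258,178) and the jar at (372,203). Next I'll enlarge the rack and holder.

Run:
```python
import cv2,numpy as np
t=cv2.imread("pics/top0.png");s=cv2.imread("pics/side0.png")
def c(i,x,y,w,h,k): return cv2.resize(i[y:y+h,x:x+w],None,fx=k,fy=k,interpolation=cv2.INTER_CUBIC)
cv2.imwrite("pics/rack.png",np.hstack([c(t,85,150,100,100,4),c(s,125,90,100,100,4)]))
cv2.imwrite("pics/hold.png",np.hstack([c(t,290,118,100,100,4),c(s,265,205,120,100,4)[:, :480]])[:,:800])
```

```text
(no output)
```

View pics/rack.png

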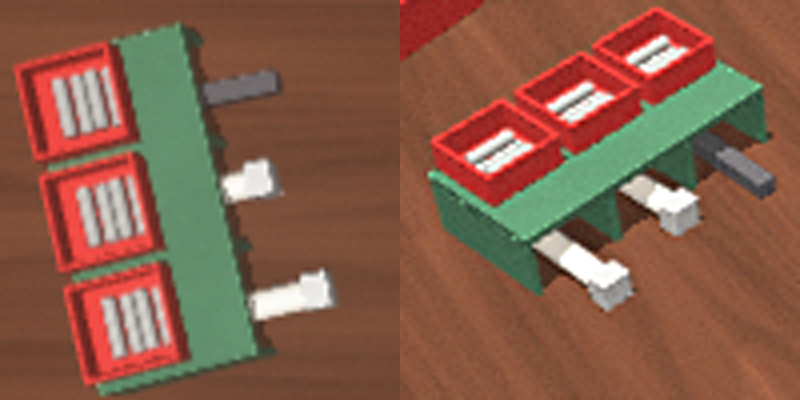

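View pics/hold.png

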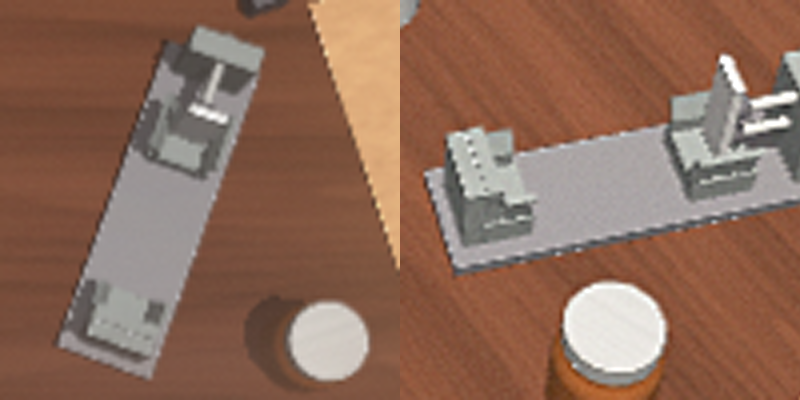

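In the rack crop, the lamp tube's cap is at full-image top px (164,222) and side px (177.5,160.5). The short tube is in the middle bay and the bar is in the far one. In the holder crop, the lip end is at top px (321,201), the plate at (342,146) and the block at (346,131), so holder +x points up and right. The jar is at lower right.

```bash
cat > h.py <<'E'
import numpy as np, cv2
from rig import ctrl
def proj(n,X):
    m=ctrl.camera_model(n); c=np.asarray(X)@m["R"].T+m["t"]; p=c@m["mtx"].T; return p[...,:2]/p[...,2:]
def cloud(n,d):
    m=ctrl.camera_model(n); v,u=np.mgrid[:384,:512]
    r=np.stack([u,v,np.ones_like(u)],-1)@np.linalg.inv(m["mtx"]).T*d[...,None]
    return (r-m["t"])@m["R"]
def tri(a,b):
    P=[np.asarray(m["mtx"])@np.c_[m["R"],m["t"]] for m in (ctrl.camera_model("top"),ctrl.camera_model("side"))]
    X=cv2.triangulatePoints(P[0],P[1],np.array(a,float).T,np.array(b,float).T); return (X[:3]/X[3]).T
E
python3 - <<'E'
from h import *
ct=lambda x,y,x0,y0:(x/4+x0-.375,y/4+y0-.375)
R=lambda x,y:ct(x,y,85,150); RS=lambda x,y:ct(x-400,y,125,90)
H=lambda x,y:ct(x,y,290,118); HS=lambda x,y:ct(x-400,y,265,205)
np.set_printoptions(precision=4,suppress=True)
# roof front corners, tube outer top corners, base corners, plate top ends, lip
top=[R(180,25),R(258,352),R(326,270),R(333,302),H(60,345),H(152,377),H(192,108),H(228,120)]
side=[RS(763,88),RS(522,238),RS(632,280),RS(597,296),HS(424,172),HS(457,272),HS(720,57),HS(745,98)]
for n,p in zip("roofL roofR capL capR base-L base-R plateL plateR".split(),tri(top,side)): print(n,p)
for n in("top","side"):
    d=np.load(f"pics/{n}0.npy"); im=cv2.imread(f"pics/{n}0.png").astype(int); C=cloud(n,d)
    x,y,z=C[...,0],C[...,1],C[...,2]
    print(n,"bench z",np.median(z[250:260,200:210] if n=="top" else z[180:200,200:230]))
    g=(im[...,1]>im[...,2]+25)&(im[...,1]>im[...,0]+5)&(z>.045)&(z<.062)&(x<.65)&(x>.2)
    q=C[g]; print("rack roof",len(q),q.mean(0),cv2.minAreaRect(q[:,:2].astype(np.float32)))
    gray=(im.max(-1)-im.min(-1)<40)&(im.min(-1)>90)
    gy=(z>.003)&(z<.016)&gray
    cv2.imwrite(f"pics/m{n}.png",g*255)
    cx=np.array([0.53,-.17]); b=gy&(np.hypot(x-cx[0],y-cx[1])<.2)
    q=C[b]; print("base",len(q),cv2.minAreaRect(q[:,:2].astype(np.float32)))
    w=gray&(im.min(-1)>130)&(z>.012)&(z<.03)&(x>.3)&(x<.5)&(y>.15)&(y<.3)
    q=C[w]; print("tubes",len(q)); 
    if len(q): print(q[::max(1,len(q)//25)])
E
```

```text
roofL [0.6257 0.3447 0.0509]
roofR [0.3992 0.2814 0.0569]
capL [0.459  0.2469 0.0124]
capR [0.433  0.242  0.0148]
base-L [ 0.4989 -0.1418  0.0098]
base-R [ 0.4772 -0.207   0.005 ]
plateL [ 0.6478 -0.2191  0.0994]
plateR [ 0.6431 -0.245   0.0924]
top bench z -0.0006269883876740441
rack roof 1445 [0.4987 0.3366 0.0535] ((0.4973188042640686, 0.36627697944641113), (0.23465432226657867, 0.1093042716383934), 15.305853843688965)
base 1135 ((0.5887916684150696, -0.18105873465538025), (0.2269955724477768, 0.3304845690727234), 2.894268751144409)
tubes 149
[[0.4546 0.2506 0.0242]
 [0.4518 0.2532 0.0244]
 [0.4488 0.2552 0.0274]
 [0.4465 0.2748 0.0153]
 [0.4461 0.2583 0.0255]
 [0.4464 0.2454 0.0213]
 [0.4435 0.2769 0.018 ]
 [0.4434 0.2613 0.0245]
 [0.4436 0.2481 0.0211]
 [0.4407 0.2884 0.0164]
 [0.4407 0.2735 0.0196]
 [0.4407 0.2588 0.0226]
 [0.4409 0.2451 0.0218]
 [0.4378 0.2907 0.018 ]
 [0.4379 0.2762 0.0198]
 [0.4379 0.2614 0.0229]
 [0.438  0.2475 0.0231]
 [0.4348 0.2919 0.0235]
 [0.4351 0.279  0.0192]
 [0.4351 0.2643 0.0221]
 [0.4352 0.25   0.024 ]
 [0.4321 0.295  0.0219]
 [0.4322 0.2783 0.02
[... 522 characters left out ...]
0201]
 [0.4349 0.286  0.0244]
 [0.4274 0.292  0.0197]
 [0.4393 0.2834 0.0203]
 [0.4279 0.2862 0.02  ]
 [0.4386 0.2742 0.0239]
 [0.4271 0.2856 0.0169]
 [0.4369 0.2707 0.0236]
 [0.4256 0.2828 0.0159]
 [0.4385 0.2686 0.0204]
 [0.4491 0.2567 0.0243]
 [0.4324 0.2694 0.019 ]
 [0.4432 0.2583 0.0222]
 [0.4548 0.2494 0.0231]
 [0.4364 0.2569 0.0229]
 [0.447  0.2455 0.0264]
 [0.4306 0.2675 0.0136]
 [0.4392 0.2498 0.0231]
 [0.4506 0.2407 0.0244]
 [0.4354 0.2488 0.022 ]
 [0.4508 0.2426 0.0189]
 [0.4354 0.2419 0.0236]
 [0.4512 0.2451 0.0128]
 [0.4384 0.2436 0.0168]
 [0.4368 0.2407 0.0159]][ WARN:0@0.310] global loadsave.cpp:1063 imwrite_ Unsupported depth image for selected encoder is fallbacked to CV_8U.
```

Run:
```python
from h import *
from scipy.optimize import least_squares
np.set_printoptions(precision=4,suppress=True)
ct=lambda x,y,x0,y0:(x/4+x0-.375,y/4+y0-.375)
H=lambda x,y:ct(x,y,290,118); HS=lambda x,y:ct(x-400,y,265,205)
R=lambda x,y:ct(x,y,85,150); RS=lambda x,y:ct(x-400,y,125,90)
def fit(obs,p0):
    def f(p):
        c,s=np.cos(p[2]),np.sin(p[2]); r=[]
        for n,X,uv in obs:
            W=[p[0]+c*X[0]-s*X[1],p[1]+s*X[0]+c*X[1],X[2]]; r.append(proj(n,np.array(W))-uv)
        return np.ravel(r)
    o=least_squares(f,p0,loss="soft_l1"); print("pose",o.x[:2],np.degrees(o.x[2])); print(f(o.x).reshape(-1,2).T); return o.x
mm=lambda *a:np.array(a)/1e3
obs=[("top",mm(-95,35,10),H(60,345)),("top",mm(-95,-35,10),H(152,377)),("top",mm(140,35,10),H(165,42)),
("top",mm(70,13,100),H(190,112)),("top",mm(70,-13,100),H(227,124)),
("side",mm(-95,35,10),HS(424,172)),("side",mm(-95,-35,10),HS(457,265)),("side",mm(70,13,100),HS(720,57)),("side",mm(70,-13,100),HS(741,98))]
fit(obs,[.56,-.2,-.35])
# rack
obs=[("top",mm(-55,-117.5,54),R(180,25)),("top",mm(-55,117.5,54),R(258,352)),("side",mm(-55,-117.5,54),RS(765,88)),("side",mm(-55,117.5,54),RS(520,240)),("side",mm(55,117.5,54),RS(430,172))]
fit(obs,[.498,.365,1.83])
# tube, -x end
obs=[("top",mm(-75,-12,24),R(326,270)),("top",mm(-75,12,24),R(332,303)),("top",mm(-57,12,24),R(305,310)),("top",mm(-57,-12,24),R(300,277)),
("side",mm(-75,-12,24),RS(631,272)),("side",mm(-75,12,24),RS(598,288)),("side",mm(-75,12,0),RS(606,310)),("side",mm(-75,-12,0),RS(632,293)),("side",mm(-57,12,24),RS(586,274))]
t=fit(obs,[.43,.32,1.83])
for n in("top","side"):
    d=np.load(f"pics/{n}0.npy");C=cloud(n,d);im=cv2.imread(f"pics/{n}0.png").astype(int)
    a=(C[...,2]>.17)&(C[...,2]<.21)&(C[...,0]>.35)&(C[...,0]<.7)&(abs(C[...,1])<.12); print("can",C[a].mean(0) if a.any() else 0,a.sum())
    a=(C[...,2]>.07)&(C[...,2]<.09)&(C[...,0]>.35)&(C[...,0]<.6)&(C[...,1]<-.25)&(C[...,1]>-.37);print("jar",C[a].mean(0),a.sum())
    # glass body of tube
    g=(im.min(-1)>150)&(C[...,2]>.01)&(C[...,2]<.03)&(C[...,0]<.47)&(C[...,1]<.285)&(C[...,1]>.21);q=C[g][:,:2]
    m=q.mean(0);v=np.linalg.svd(q-m)[2][0];print("axis",m,np.degrees(np.arctan2(v[1],v[0])),g.sum())
```

```text
pose [ 0.5767 -0.2068] -19.97317656328949
[[-0.091   0.4189  1.4279  0.2415  0.3514 -0.0202 -0.5426 -0.3392 -1.3358]
 [-0.2436  0.4461 -0.9293 -0.6369 -0.2619 -0.2304  1.0682 -0.2093 -1.5906]]
pose [0.4985 0.3656] 104.8166080030933
[[ 0.6993 -0.1621 -0.5955  0.6707 -1.0119]
 [-0.9964  0.283  -0.4444  0.0673  0.008 ]]
pose [0.4304 0.3161] 101.70344454784947
[[-0.1135 -0.1439  0.2335  0.0282 -0.9179  0.6315 -0.2057 -0.1122 -0.2812]
 [-0.1046  0.1229 -0.3686 -0.6001 -0.3021 -0.1693  0.387   0.5081  0.2213]]
can [ 0.5504 -0.0079  0.1875] 378
jar [ 0.4959 -0.3103  0.0783] 320
axis [0.4395 0.2626] 106.59075294822517 110
can [ 0.5499 -0.0157  0.1854] 399
jar [ 0.4952 -0.3144  0.0789] 505
axis [0.4389 0.2606] -71.00591801075639 91
```

```bash
cat >> h.py <<'E'
from scipy.spatial.transform import Rotation as Ro
def need(pos,yhead_deg):
    """tool-frame shift and turn to bring TCP to pos, pointing down, tool y at heading"""
    s=ctrl.sense(); A=Ro.from_rotvec(s["tcp_rot"]); h=np.radians(yhead_deg)
    y=np.array([np.cos(h),np.sin(h),0]); z=np.array([0,0,-1.]); B=Ro.from_matrix(np.c_[np.cross(y,z),y,z])
    print("shift",np.round(A.inv().apply(np.array(pos)-s["tool_pos"]),4),"turn",np.round((A.inv()*B).as_rotvec(),4),"t",s["time_s"])
E
python3 -c "
from h import *
need([.4438,.2515,.11],14.5)"
```

```text
shift [-0.3358 -0.2907  0.1209] turn [-9.000e-04  5.000e-04  9.809e-01] t 0.1
```

The rows are not in the units I measure in: shifts go in shares of 0.5 m and turns go in shares of pi/2 rad. I convert before sending: -0.336 m / 0.5 = -0.672, 0.08 m / 0.5 = 0.16, 0.981 rad / 1.5708 = 0.6245.

```bash
python3 inch.py '[[[-0.2,-0.18,0.04,0,0,0.191,0.05],[-0.4,-0.36,0.08,0,0,0.382,0.05],[-0.672,-0.582,0.16,0,0,0.6245,0.05],[-0.672,-0.582,0.16,0,0,0.6245,0.05],[-0.672,-0.582,0.16,0,0,0.6245,0.05],[-0.672,-0.582,0.16,0,0,0.6245,0.05],[-0.672,-0.582,0.16,0,0,0.6245,0.05],[-0.672,-0.582,0.16,0,0,0.6245,0.05],[-0.672,-0.582,0.24,0,0,0.6245,0.05],[-0.672,-0.582,0.24,0,0,0.6245,0.05],[-0.672,-0.582,0.24,0,0,0.6245,0.05]]]'
python3 - <<'E'
from h import *
need([.4438,.2515,.05],14.5); need([.4438,.2515,.004],14.5)
E
```

```text
time_s: 1.2
tool_pos: [0.4437, 0.2496, 0.1089]
tcp_rot: [-1.926, -2.48, 0.005]
force: [0.1, 0.0, 0.6]
grip_width: 0.05
finger_force: 0.0
shift [0.0019 0.0008 0.0589] turn [-0.0036  0.0008 -0.0025] t 1.2
shift [0.0019 0.0009 0.1049] turn [-0.0036  0.0008 -0.0025] t 1.2
```

Scaled: 0.072 m / 0.5 = 0.144, 0.05 m / 0.5 = 0.1.

```bash
python3 inch.py '[[[0.002,0,0.06,0,0,0,0.05],[0.002,0,0.1,0,0,0,0.05],[0.002,0,0.144,0,0,0,0.05],[0.002,0,0.144,0,0,0,0.05],[0.002,0,0.144,0,0,0,0.05]]]'
python3 - <<'E'
from h import *
need([.4438,.2515,.004],14.5)
t=ctrl.read_camera("top")[0];s=ctrl.read_camera("side")[0]
def c(i,x,y,w,h,k): return cv2.resize(i[y:y+h,x:x+w],None,fx=k,fy=k,interpolation=cv2.INTER_CUBIC)
cv2.imwrite("pics/g1.png",np.hstack([c(t,120,180,80,80,5),c(s,140,110,80,80,5)])[:,:,::-1])
E
```

```text
time_s: 1.7
tool_pos: [0.4438, 0.2533, 0.0404]
tcp_rot: [1.922, 2.485, 0.001]
force: [0.3, 0.2, 1.0]
grip_width: 0.05
finger_force: 0.0
shift [-0.0018 -0.0004  0.0364] turn [ 0.0003 -0.0002  0.0009] t 1.7
```

View pics/g1.png

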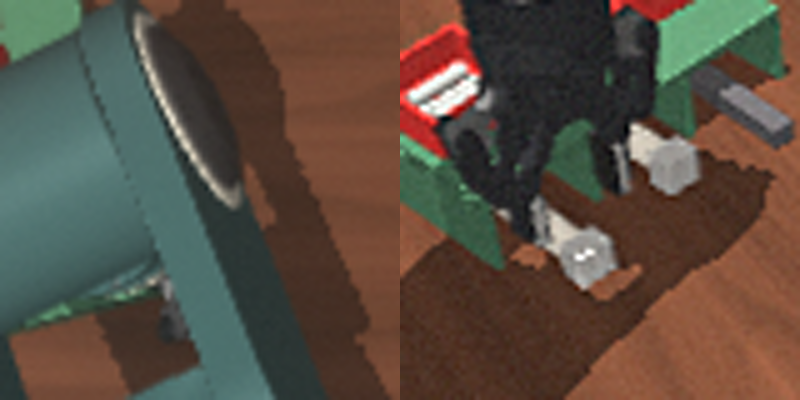

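The arm hides the tube in the top view. In the side crop the fingertips are at (530,237) and (622,188), straddling the tube, whose cap face is at (590,257). I'll check that against the model.

Run:
```python
from h import *
h=np.radians(14.5);y=np.array([np.cos(h),np.sin(h),0]);c=np.array([.4438,.2533,.0404])
f=lambda X:np.round((proj("side",X)-[140,110])*5+[402,2])
print(f(c+.025*y),f(c-.025*y),f(c), "cap face centre",f(np.array([.4456,.2427,.012])))
```

```text
[611. 196.] [543. 241.] [577. 218.] cap face centre [595. 264.]
```

Scaled: 0.034 m / 0.5 = 0.068, 0.018 m / 0.5 = 0.036.

```bash
python3 inch.py '[[[-0.002,0,0.036,0,0,0,0.05],[-0.002,0,0.068,0,0,0,0.05],[-0.002,0,0.068,0,0,0,0.05],[-0.002,0,0.068,0,0,0,0.04],[-0.002,0,0.068,0,0,0,0.03],[-0.002,0,0.068,0,0,0,0.027],[-0.002,0,0.068,0,0,0,0.027]]]'
```

```text
time_s: 2.5
tool_pos: [0.4443, 0.2515, 0.006]
tcp_rot: [1.923, 2.484, 0.001]
force: [-0.1, -0.4, -0.3]
grip_width: 0.027
finger_force: 0.0
```

```bash
python3 inch.py '[[[0,0,0,0,0,0,0.025],[0,0,0,0,0,0,0.025],[0,0,0,0,0,0,0.025]]]'
```

```text
time_s: 2.8
tool_pos: [0.4441, 0.2514, 0.0054]
tcp_rot: [1.923, 2.484, 0.0]
force: [0.5, -0.1, 0.1]
grip_width: 0.0252
finger_force: 0.2
```

```bash
python3 inch.py '[[[0,0,0,0,0,0,0.0242],[0,0,0,0,0,0,0.0242],[0,0,0,0,0,0,0.0242]]]'
```

```text
time_s: 3.1
tool_pos: [0.4441, 0.2514, 0.0054]
tcp_rot: [1.923, 2.484, 0.0]
force: [-0.3, 0.6, 0.8]
grip_width: 0.0242
finger_force: 1.0
```

```bash
python3 inch.py '[[[0,0,0,0,0,0,0.0236],[0,0,0,0,0,0,0.0236],[0,0,0,0,0,0,0.0236]]]'
```

```text
time_s: 3.4
tool_pos: [0.4441, 0.2514, 0.0054]
tcp_rot: [1.923, 2.484, 0.0]
force: [1.1, 0.1, 3.0]
grip_width: 0.0238
finger_force: 10.7
```

Scaled: -0.03 m / 0.5 = -0.06, -0.0005 m / 0.5 = -0.001.

```bash
python3 inch.py '[[[-0.006,0,-0.001,0,0,0,0.0236],[-0.018,0,-0.001,0,0,0,0.0236],[-0.036,0,-0.001,0,0,0,0.0236],[-0.06,0,-0.001,0,0,0,0.0236],[-0.06,0,-0.001,0,0,0,0.0236]]]'
```

```text
time_s: 3.9
tool_pos: [0.4518, 0.2209, 0.0057]
tcp_rot: [1.925, 2.483, -0.0]
force: [-0.4, -0.4, -0.0]
grip_width: 0.0236
finger_force: 10.2
```

Scaled: -0.115 m / 0.5 = -0.23, -0.11 m / 0.5 = -0.22.

```bash
python3 inch.py '[[[-0.02,0,0,0,0,0,0.0236],[-0.05,0,0,0,0,0,0.0236],[-0.08,0,0,0,0,0,0.0236],[-0.11,0,0,0,0,0,0.0236],[-0.14,0,0,0,0,0,0.0236],[-0.17,0,0,0,0,0,0.0236],[-0.2,0,0,0,0,0,0.0236],[-0.22,0,0,0,0,0,0.0236],[-0.23,0,0,0,0,0,0.0236],[-0.23,0,0,0,0,0,0.0236],[-0.23,0,0,0,0,0,0.0236]]]'
```

```text
time_s: 5.0
tool_pos: [0.4803, 0.1112, 0.0058]
tcp_rot: [-1.923, -2.484, -0.0]
force: [0.2, 0.7, -0.3]
grip_width: 0.0236
finger_force: 10.3
```

Scaled: -0.15 m / 0.5 = -0.3, -0.11 m / 0.5 = -0.22.

```bash
python3 inch.py '[[[0,0,0,0,0,0,0.0245],[0,0,0,0,0,0,0.027],[0,0,0,0,0,0,0.035],[0,0,0,0,0,0,0.045],[0,0,0,0,0,0,0.05],[0,0,-0.04,0,0,0,0.05],[0,0,-0.12,0,0,0,0.05],[-0.1,-0.06,-0.22,0,0,0,0.05],[-0.2,-0.12,-0.3,0,0,0,0.05],[-0.2,-0.12,-0.3,0,0,0,0.05],[-0.2,-0.12,-0.3,0,0,0,0.05],[-0.2,-0.12,-0.3,0,0,0,0.05]]]'
python3 - <<'E'
from h import *
t,d1=ctrl.read_camera("top");s,d2=ctrl.read_camera("side")
np.save("pics/t2.npy",d1);np.save("pics/s2.npy",d2)
cv2.imwrite("pics/t2.png",t[:,:,::-1]);cv2.imwrite("pics/s2.png",s[:,:,::-1])
def c(i,x,y,w,h,k): return cv2.resize(i[y:y+h,x:x+w],None,fx=k,fy=k,interpolation=cv2.INTER_CUBIC)
p=proj("side",np.array([.464,.175,.012]));q=proj("top",np.array([.464,.175,.012]));print(p,q)
a,b=(q-50).astype(int);e,f=(p-50).astype(int);print(a,b,e,f)
cv2.imwrite("pics/g2.png",np.hstack([c(t,a,b,100,100,4),c(s,e,f,100,100,4)])[:,:,::-1])
E
```

```text
time_s: 6.2
tool_pos: [0.4474, -0.0013, 0.1562]
tcp_rot: [1.925, 2.481, 0.002]
force: [0.3, 0.2, -0.0]
grip_width: 0.0503
finger_force: 0.0
[195.52691147 174.04426765] [191.91097975 215.13631685]
141 165 145 124
```

View pics/g2.png

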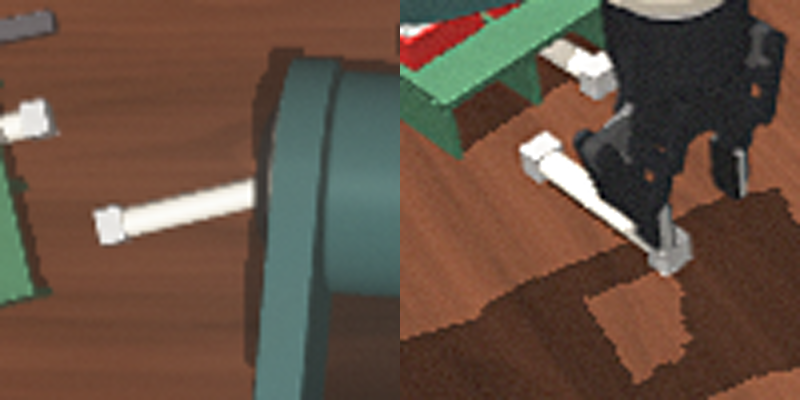

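The top crop shows the tube lying clear of the rack, with its inner cap at (96–124, 207–244) and the body running right under the arm. The side crop shows the near cap at about (670,250) and the far cap at (541,156). It was laid down cleanly and let go.

Run:
```python
from h import *
from scipy.optimize import least_squares
np.set_printoptions(precision=4,suppress=True)
T=lambda x,y:np.array((x/4+141-.375,y/4+165-.375)); S=lambda x,y:np.array(((x-400)/4+145-.375,y/4+124-.375))
mm=lambda *a:np.array(a)/1e3
obs=[("top",mm(75,-12,24),T(94,209)),("top",mm(75,12,24),T(101,244)),("top",mm(57,12,24),T(127,239)),("top",mm(57,-12,24),T(120,206)),
("top",mm(-40,10,12),T(253,206)),("top",mm(-40,-10,12),T(253,178)),
("side",mm(-75,12,0),S(665,273)),("side",mm(-75,-12,0),S(691,258)),("side",mm(75,12,24),S(520,153)),("side",mm(75,-12,24),S(541,136))]
def f(p):
    c,s=np.cos(p[2]),np.sin(p[2]); r=[]
    for n,X,uv in obs:
        e=proj(n,np.array([p[0]+c*X[0]-s*X[1],p[1]+s*X[0]+c*X[1],X[2]]))-uv
        if X[0]==-.04: e[0]=0
        r.append(e)
    return np.ravel(r)
o=least_squares(f,[.464,.175,1.82],loss="soft_l1");print(o.x[:2],np.degrees(o.x[2]));print(f(o.x).reshape(-1,2).T)
yh=np.degrees(o.x[2])-90
need([*o.x[:2],.1],yh);need([*o.x[:2],.006],yh)
```

```text
[0.4627 0.1743] 104.10950163534174
[[ 0.1164  0.1875  0.0066 -0.0783  0.      0.      0.118  -0.0061 -0.8416
   0.382 ]
 [ 0.6133  0.2645 -0.0101 -0.1562 -0.4063 -0.3085  1.3191  0.2711 -1.0717
  -1.1103]]
shift [0.165  0.0589 0.0548] turn [-0.0011 -0.0006  0.0071] t 6.3
shift [0.165  0.059  0.1488] turn [-0.0011 -0.0006  0.0071] t 6.3
```

Scaled: 0.165 m / 0.5 = 0.33, 0.15 m / 0.5 = 0.3, 0.007 rad / 1.5708 = 0.0045.

```bash
python3 inch.py '[[[0.1,0.04,0,0,0,0,0.05],[0.2,0.08,0,0,0,0,0.05],[0.29,0.11,0,0,0,0.0045,0.05],[0.33,0.118,0.06,0,0,0.0045,0.05],[0.33,0.118,0.14,0,0,0.0045,0.05],[0.33,0.118,0.21,0,0,0.0045,0.05],[0.33,0.118,0.21,0,0,0.0045,0.05],[0.33,0.118,0.25,0,0,0.0045,0.05],[0.33,0.118,0.284,0,0,0.0045,0.04],[0.33,0.118,0.3,0,0,0.0045,0.03],[0.33,0.118,0.3,0,0,0.0045,0.026],[0.33,0.118,0.3,0,0,0.0045,0.024]]]'
```

```text
time_s: 7.5
tool_pos: [0.4636, 0.174, 0.0069]
tcp_rot: [1.932, 2.477, 0.001]
force: [-1.2, 0.7, 0.7]
grip_width: 0.0238
finger_force: 0.0
```

```bash
python3 inch.py '[[[0,0,0,0,0,0,0.022],[0,0,0,0,0,0,0.021],[0,0,0,0,0,0,0.021]]]'
```

```text
time_s: 7.8
tool_pos: [0.4634, 0.1738, 0.0064]
tcp_rot: [1.932, 2.477, 0.001]
force: [0.1, 0.7, -0.6]
grip_width: 0.021
finger_force: 0.3
```

```bash
python3 inch.py '[[[0,0,0,0,0,0,0.0202],[0,0,0,0,0,0,0.0202],[0,0,0,0,0,0,0.0202]]]'
```

```text
time_s: 8.1
tool_pos: [0.4631, 0.1737, 0.0058]
tcp_rot: [1.932, 2.477, -0.0]
force: [1.0, -0.2, 0.5]
grip_width: 0.0201
finger_force: 0.3
```

```bash
python3 inch.py '[[[0,0,0,0,0,0,0.0197],[0,0,0,0,0,0,0.0196],[0,0,0,0,0,0,0.0196]]]'
```

```text
time_s: 8.4
tool_pos: [0.4631, 0.1737, 0.0059]
tcp_rot: [1.932, 2.477, -0.0]
force: [0.8, 0.5, 1.5]
grip_width: 0.0197
finger_force: 5.0
```

```bash
python3 inch.py '[[[0,0,0,0,0,0,0.0193],[0,0,0,0,0,0,0.0193],[0,0,0,0,0,0,0.0193]]]'
python3 - <<'E'
from h import *
s=ctrl.sense(); print(s["finger_force"],s["grip_width"],s["joint_positions"])
E
```

```text
time_s: 8.7
tool_pos: [0.4631, 0.1737, 0.0059]
tcp_rot: [1.932, 2.477, 0.0]
force: [-1.3, -0.8, 3.6]
grip_width: 0.0195
finger_force: 9.5
9.494237154722214 0.01950921711250299 [ 3.07246795e-01 -1.22088702e-01  2.05943828e+00 -4.29467339e-05
  1.20421242e+00  6.12265231e-02]
```

Scaled: -0.25 m / 0.5 = -0.5, -0.15 m / 0.5 = -0.3.

```bash
python3 inch.py '[[[0,0,-0.008,0,0,0,0.0193],[0,0,-0.028,0,0,0,0.0193],[0,0,-0.068,0,0,0,0.0193],[0,0,-0.12,0,0,0,0.0193],[0,0,-0.18,0,0,0,0.0193],[0,0,-0.24,0,0,0,0.0193],[0,0,-0.3,0,0,0,0.0193],[0,0,-0.36,0,0,0,0.0193],[0,0,-0.42,0,0,0,0.0193],[0,0,-0.47,0,0,0,0.0193],[0,0,-0.5,0,0,0,0.0193],[0,0,-0.5,0,0,0,0.0193]]]'
python3 - <<'E'
from h import *
h=np.radians(-19.97);u=np.array([np.cos(h),np.sin(h)]);p=np.array([.5767,-.2068])-.02*u
print(p);need([*p,.25],70.03)
E
```

```text
time_s: 9.9
tool_pos: [0.4635, 0.1739, 0.258]
tcp_rot: [1.931, 2.476, 0.004]
force: [0.8, -0.5, -0.4]
grip_width: 0.0195
finger_force: 9.3
[ 0.55790257 -0.19996944]
shift [-0.3856  0.0005  0.0079] turn [ 0.0028  0.0013 -0.9762] t 9.9
```

Scaled: -0.3 m / 0.5 = -0.6, -0.03 m / 0.5 = -0.06, -0.976 rad / 1.5708 = -0.6213.

```bash
python3 inch.py '[[[-0.02,0,0,0,0,-0.0191,0.0193],[-0.06,0,0,0,0,-0.0637,0.0193],[-0.12,0,0,0,0,-0.1273,0.0193],[-0.18,0,0,0,0,-0.191,0.0193],[-0.24,0,0,0,0,-0.2546,0.0193],[-0.3,0,0,0,0,-0.3183,0.0193],[-0.36,0,0,0,0,-0.382,0.0193],[-0.42,0,0,0,0,-0.4456,0.0193],[-0.48,0,0,0,0,-0.5093,0.0193],[-0.54,0,0,0,0,-0.5602,0.0193],[-0.58,0,0,0,0,-0.6048,0.0193],[-0.6,0,0,0,0,-0.6213,0.0193]]]'
python3 - <<'E'
from h import *
need([.5579,-.2,.25],70.03)
E
```

```text
time_s: 11.1
tool_pos: [0.5359, -0.1188, 0.2538]
tcp_rot: [-0.543, -3.092, -0.0]
force: [0.5, 0.4, -0.9]
grip_width: 0.0197
finger_force: 9.3
shift [-0.0483 -0.0688  0.0037] turn [-0.0004 -0.0024  0.0011] t 11.1
```

Scaled: 0.124 m / 0.5 = 0.248, 0.115 m / 0.5 = 0.23.

```bash
python3 inch.py '[[[-0.016,-0.024,0,0,0,0,0.0193],[-0.05,-0.07,0,0,0,0,0.0193],[-0.08,-0.116,0,0,0,0,0.0193],[-0.096,-0.1376,0.02,0,0,0,0.0193],[-0.096,-0.1376,0.07,0,0,0,0.0193],[-0.096,-0.1376,0.13,0,0,0,0.0193],[-0.096,-0.1376,0.19,0,0,0,0.0193],[-0.096,-0.1376,0.23,0,0,0,0.0193],[-0.096,-0.1376,0.248,0,0,0,0.0193],[-0.096,-0.1376,0.248,0,0,0,0.0193],[-0.096,-0.1376,0.248,0,0,0,0.0193],[-0.096,-0.1376,0.248,0,0,0,0.0193]]]'
python3 - <<'E'
from h import *
need([.5579,-.2,.079],70.03)
t,d1=ctrl.read_camera("top");s,d2=ctrl.read_camera("side")
np.save("pics/t3.npy",d1);np.save("pics/s3.npy",d2)
cv2.imwrite("pics/t3.png",t[:,:,::-1]);cv2.imwrite("pics/s3.png",s[:,:,::-1])
def c(i,x,y,w,h,k): return cv2.resize(i[y:y+h,x:x+w],None,fx=k,fy=k,interpolation=cv2.INTER_CUBIC)
cv2.imwrite("pics/g3.png",np.hstack([c(t,290,118,80,100,5),c(s,260,180,80,100,5)[:, :400]])[:,:,::-1])
cv2.imwrite("pics/g3.png",np.hstack([c(t,290,118,75,110,5),c(s,265,175,85,110,5)])[:,:,::-1])
E
```

```text
time_s: 12.3
tool_pos: [0.5582, -0.1985, 0.1331]
tcp_rot: [0.545, 3.092, -0.001]
force: [-0.1, 0.4, -0.2]
grip_width: 0.0194
finger_force: 9.3
shift [-0.0001 -0.0015  0.0541] turn [-0.0001  0.0017 -0.0003] t 12.3
```

View pics/g3.png

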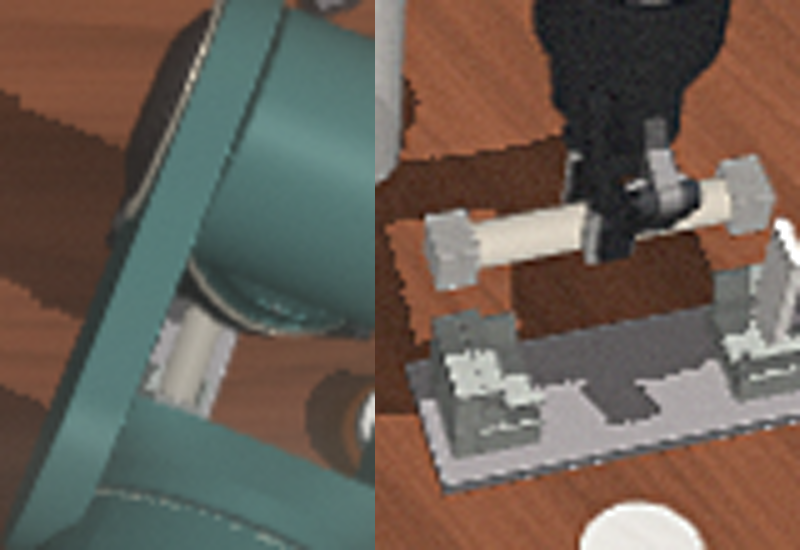

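The top view is mostly hidden by the arm. In the side crop the tube is held level above the holder, with its -x cap at (425–480, 212–288), its +x cap at (720–772, 157–232) and the plate's top edge at (785,225). I'll compare this with the model.

```bash
python3 - <<'E'
from h import *
h=np.radians(-19.97);c,s=np.cos(h),np.sin(h)
f=lambda W:np.round((proj("side",W)-[265,175])*5+[377,2]).astype(int)
def P(o,X): return np.array([o[0]+c*X[0]-s*X[1],o[1]+s*X[0]+c*X[1],o[2]+X[2]])
o=[.5582,-.1985,.1331+.0061]
for x in(-.075,-.057,.057,.075): print(x,[f(P(o,[x,y,z])) .tolist() for y,z in((.012,.012),(-.012,.012),(-.012,-.012),(.012,-.012))])
H=[.5767,-.2068,0]
for X in((-95,35,10),(-95,-35,10),(70,13,100),(70,-13,100),(-75,23,61),(-65,23,61),(-65,-23,61),(-75,-23,61)): print(X,f(P(H,np.array(X)/1e3)))
E
python3 - <<'E'
import cv2,numpy as np
s=cv2.imread("pics/s3.png")
cv2.imwrite("pics/g4.png",np.hstack([cv2.resize(s[210:275,265:310],None,fx=8,fy=8,interpolation=cv2.INTER_CUBIC),cv2.resize(s[200:265,325:370],None,fx=8,fy=8,interpolation=cv2.INTER_CUBIC)]))
E
```

```text
-0.075 [[426, 214], [441, 258], [439, 292], [424, 249]]
-0.057 [[467, 207], [483, 250], [480, 285], [464, 241]]
0.057 [[719, 160], [739, 202], [731, 236], [712, 195]]
0.075 [[758, 153], [779, 194], [770, 229], [750, 188]]
(-95, 35, 10) [405 364]
(-95, -35, 10) [444 487]
(70, 13, 100) [773 220]
(70, -13, 100) [795 265]
(-75, 23, 61) [457 313]
(-65, 23, 61) [477 309]
(-65, -23, 61) [506 390]
(-75, -23, 61) [484 395]
```

View pics/g4.png

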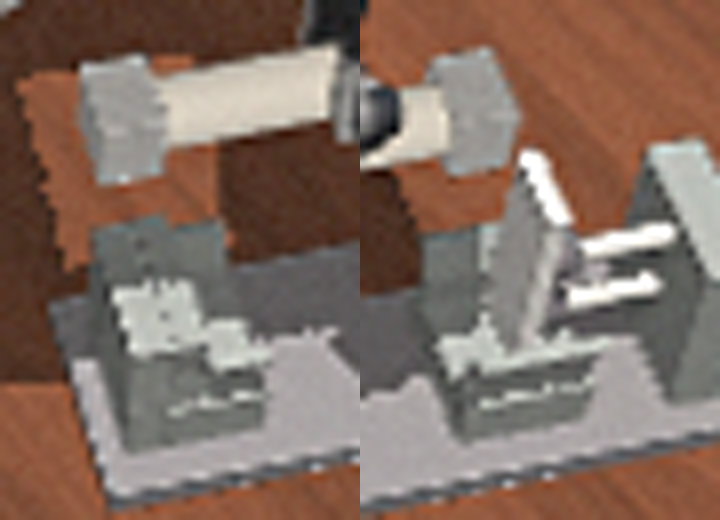

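The caps match the model within about 2 px (1 mm), and so do the plate and base corners. I'll lower to pushing height.

Scaled: 0.057 m / 0.5 = 0.114, -0.0017 m / 0.5 = -0.0034, 0.0017 rad / 1.5708 = 0.0011.

```bash
python3 inch.py '[[[0,-0.0034,0.02,0,0.0011,0,0.0193],[0,-0.0034,0.06,0,0.0011,0,0.0193],[0,-0.0034,0.096,0,0.0011,0,0.0193],[0,-0.0034,0.114,0,0.0011,0,0.0193],[0,-0.0034,0.114,0,0.0011,0,0.0193],[0,-0.0034,0.114,0,0.0011,0,0.0193]]]'
python3 - <<'E'
from h import *
h=np.radians(-19.97);u=np.array([np.cos(h),np.sin(h)])
p=np.array([.5767,-.2068])+.009*u; need([*p,.077],70.03)
E
```

```text
time_s: 13.0
tool_pos: [0.5574, -0.2, 0.0753]
tcp_rot: [-0.545, -3.093, -0.0]
force: [0.7, -1.0, -0.5]
grip_width: 0.0196
finger_force: 9.3
shift [-0.0295  0.0002 -0.0017] turn [-0.     -0.0013 -0.0003] t 13.0
```

Scaled: -0.0295 m / 0.5 = -0.059, -0.028 m / 0.5 = -0.056.

```bash
python3 inch.py '[[[-0.008,0,0,0,0,0,0.0193],[-0.018,0,0,0,0,0,0.0193],[-0.026,0,0,0,0,0,0.0193],[-0.032,0,0,0,0,0,0.0193],[-0.038,0,0,0,0,0,0.0193],[-0.044,0,0,0,0,0,0.0193],[-0.05,0,0,0,0,0,0.0193],[-0.056,0,0,0,0,0,0.0193],[-0.059,0,0,0,0,0,0.0193],[-0.059,0,0,0,0,0,0.0193],[-0.059,0,0,0,0,0,0.0193]]]'
```

```text
time_s: 14.1
tool_pos: [0.5848, -0.21, 0.0747]
tcp_rot: [-0.545, -3.092, -0.001]
force: [-2.8, 1.1, 0.6]
grip_width: 0.0197
finger_force: 9.4
```

Scaled: -0.0015 m / 0.5 = -0.003, -0.0008 m / 0.5 = -0.0016.

```bash
python3 inch.py '[[[-0.0016,0,0,0,0,0,0.0193],[-0.003,0,0,0,0,0,0.0193],[-0.003,0,0,0,0,0,0.0193],[-0.003,0,0,0,0,0,0.0193]]]'
```

```text
time_s: 14.5
tool_pos: [0.5863, -0.2106, 0.0748]
tcp_rot: [-0.545, -3.092, -0.0]
force: [-3.0, 1.1, 0.6]
grip_width: 0.0196
finger_force: 9.4
```

Scaled: -0.001 m / 0.5 = -0.002, -0.0005 m / 0.5 = -0.001.

```bash
python3 inch.py '[[[-0.001,0,0,0,0,0,0.0193],[-0.002,0,0,0,0,0,0.0193],[-0.002,0,0,0,0,0,0.0193],[-0.002,0,0,0,0,0,0.0193]]]'
```

```text
time_s: 14.9
tool_pos: [0.5873, -0.2109, 0.0748]
tcp_rot: [-0.545, -3.092, -0.0]
force: [-2.8, 1.7, 0.5]
grip_width: 0.0191
finger_force: 9.4
```

Scaled: -0.0007 m / 0.5 = -0.0014.

```bash
python3 inch.py '[[[-0.0014,0,0,0,0,0,0.0193],[-0.0014,0,0,0,0,0,0.0193],[-0.0014,0,0,0,0,0,0.0193]]]'
```

```text
time_s: 15.2
tool_pos: [0.5879, -0.2111, 0.0748]
tcp_rot: [-0.545, -3.092, -0.0]
force: [-2.7, 1.5, 0.5]
grip_width: 0.0197
finger_force: 9.4
```

Scaled: -0.0006 m / 0.5 = -0.0012.

```bash
python3 inch.py '[[[-0.0012,0,0,0,0,0,0.0193],[-0.0012,0,0,0,0,0,0.0193],[-0.0012,0,0,0,0,0,0.0193]]]'
```

```text
time_s: 15.5
tool_pos: [0.5885, -0.2113, 0.0747]
tcp_rot: [-0.545, -3.092, -0.0]
force: [-3.9, 1.6, -0.0]
grip_width: 0.0193
finger_force: 9.4
```

Scaled: -0.0006 m / 0.5 = -0.0012.

```bash
python3 inch.py '[[[-0.0012,0,0,0,0,0,0.0193],[-0.0012,0,0,0,0,0,0.0193],[-0.0012,0,0,0,0,0,0.0193]]]'
```

```text
time_s: 15.8
tool_pos: [0.589, -0.2115, 0.0747]
tcp_rot: [-0.545, -3.092, -0.001]
force: [-4.4, 1.6, 0.4]
grip_width: 0.0191
finger_force: 9.4
```

Scaled: -0.0005 m / 0.5 = -0.001.

```bash
python3 inch.py '[[[-0.001,0,0,0,0,0,0.0193],[-0.001,0,0,0,0,0,0.0193],[-0.001,0,0,0,0,0,0.0193]]]'
```

```text
time_s: 16.1
tool_pos: [0.5895, -0.2117, 0.0747]
tcp_rot: [-0.545, -3.092, -0.0]
force: [-4.0, 1.7, 0.2]
grip_width: 0.0197
finger_force: 9.4
```

```bash
python3 inch.py '[[[0,0,0,0,0,0,0.0193]]]'
```

```text
time_s: 16.2
tool_pos: [0.5895, -0.2117, 0.0748]
tcp_rot: [-0.545, -3.092, -0.0]
force: [-4.1, -0.3, -0.2]
grip_width: 0.0195
finger_force: 9.4
```

The rows are not in the units I measure in: shifts go in shares of 0.5 m and turns go in shares of pi/2 rad. I convert before sending: -0.0006 m / 0.5 = -0.0012.

```bash
python3 inch.py '[[[-0.0012,0,0,0,0,0,0.0193],[-0.0012,0,0,0,0,0,0.0193],[-0.0012,0,0,0,0,0,0.0193]]]'
```

```text
time_s: 16.5
tool_pos: [0.5901, -0.2119, 0.0747]
tcp_rot: [-0.545, -3.092, -0.0]
force: [-3.7, 0.6, 0.3]
grip_width: 0.0194
finger_force: 9.4
```

```bash
python3 inch.py '[[[0,0,0,0,0,0,0.0193]]]'
```

```text
time_s: 16.6
tool_pos: [0.5901, -0.2119, 0.0748]
tcp_rot: [-0.545, -3.092, -0.0]
force: [-4.0, 1.5, 0.8]
grip_width: 0.0192
finger_force: 9.4
```

Run:
```python
from h import *
s,d2=ctrl.read_camera("side");S=ctrl.sense();print(S["tool_pos"],S["force"])
cv2.imwrite("pics/s5.png",s[:,:,::-1])
c=lambda x,y:cv2.resize(s[y:y+70,x:x+50],None,fx=8,fy=8,interpolation=cv2.INTER_CUBIC)
cv2.imwrite("pics/g5.png",np.hstack([c(268,213),c(335,195)])[:,:,::-1])
h=np.radians(-19.97);cc,ss=np.cos(h),np.sin(h)
def P(o,X): return np.array([o[0]+cc*X[0]-ss*X[1],o[1]+ss*X[0]+cc*X[1],o[2]+X[2]])
o=[*S["tool_pos"][:2],S["tool_pos"][2]+.0061]
L=lambda W:np.round((proj("side",W)-[268,213]+.5)*8-.5).astype(int)
Rr=lambda W:np.round((proj("side",W)-[335,195]+.5)*8-.5+[400,0]).astype(int)
for x,f in((-.075,L),(-.057,L),(.057,Rr),(.075,Rr)): print(x,[f(P(o,[x,y,z])).tolist() for y,z in((.012,.012),(-.012,.012),(-.012,-.012),(.012,-.012))])
H=[.5767,-.2068,0]
for t in(0,.015,.018): print("plate",t,Rr(P(H,np.array((.07+t,.013,.1)))),Rr(P(H,np.array((.07+t,-.013,.1)))))
for X in((-75,23,61),(-65,23,61),(-65,-23,61),(-75,-23,61),(-95,35,10),(-95,-35,10)): print(X,L(P(H,np.array(X)/1e3)))
```

```text
[ 0.59004001 -0.2119005   0.07474024] [-2.92795095  2.06751533  0.20858586]
-0.075 [[172, 152], [197, 221], [191, 271], [167, 203]]
-0.057 [[234, 141], [259, 208], [252, 259], [228, 191]]
0.057 [[480, 211], [511, 276], [497, 327], [467, 262]]
0.075 [[539, 200], [571, 265], [556, 315], [525, 251]]
plate 0 [478 193] [512 264]
plate 0.015 [527 183] [562 254]
plate 0.018 [537 181] [572 252]
(-75, 23, 61) [107 197]
(-65, 23, 61) [140 191]
(-65, -23, 61) [186 321]
(-75, -23, 61) [151 328]
(-95, 35, 10) [ 24 279]
(-95, -35, 10) [ 86 475]
```

View pics/g5.png

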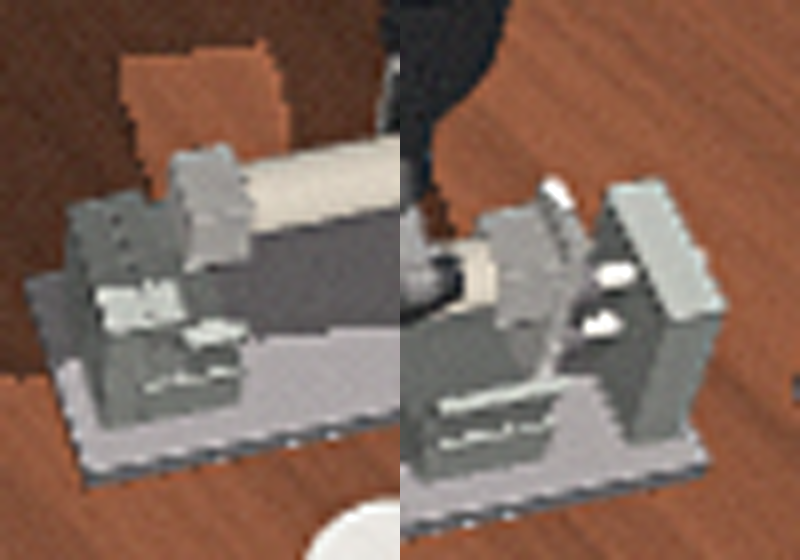

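The -x cap is where the model puts it, at (170–252, 150–268), so there is no slip in the hand. The plate is pushed back to about 17–18 mm with its top edge near (545,180), and the cap end clears the lip. I'll lower in steps and watch the forces.

```bash
cat >> h.py <<'E'
def tilt():
    s,d=ctrl.read_camera("side");C=cloud("side",d);S=ctrl.sense();h=np.radians(-19.97);u=np.array([np.cos(h),np.sin(h)])
    v=np.array([-u[1],u[0]]);q=C[...,:2]-S["tool_pos"][:2];a=q@u;b=q@v;z=C[...,2]
    for lo,hi in((-.055,-.02),(.025,.053)):
        m=(a>lo)&(a<hi)&(abs(b)<.02)&(abs(z-S["tool_pos"][2]-.006)<.02)&(s.min(-1)>120)
        t=z[m]; print("seg",lo,m.sum(),np.round(np.percentile(t,[50,90]),4) if m.any() else "",np.round(np.median(b[m]),4))
    print("force",S["force"],"torque",S["torque"],S["finger_force"])
E
python3 -c "
from h import *
tilt()"
python3 inch.py '[[[0,0,0.004,0,0,0,0.0193],[0,0,0.01,0,0,0,0.0193],[0,0,0.016,0,0,0,0.0193],[0,0,0.022,0,0,0,0.0193],[0,0,0.022,0,0,0,0.0193]]]'; python3 -c "
from h import *
tilt()"
```

```text
seg -0.055 127 [0.0879 0.0914] -0.0051
seg 0.025 31 [0.0878 0.0906] -0.007
force [-4.14546847  0.91785962 -0.54038185] torque [0.20826526 0.62182909 0.00986349] 9.389735162258148
time_s: 17.2
tool_pos: [0.5898, -0.2118, 0.0631]
tcp_rot: [-0.545, -3.092, -0.001]
force: [-3.4, 1.3, -0.4]
grip_width: 0.0195
finger_force: 9.5
seg -0.055 132 [0.071  0.0747] -0.005
seg 0.025 46 [0.085  0.0883] -0.0038
force [-3.81543464  0.88388838 -0.58766221] torque [ 0.14430033  0.61854882 -0.03687903] 9.491486102342606
```

Plate friction has pitched the tube about 10° in the hand, so the -x end is lower. If I keep lowering, the -x cap lands on its saddle first and the tube then levels against it. I'll go gently.

Scaled: 0.005 m / 0.5 = 0.01, 0.004 m / 0.5 = 0.008.

```bash
python3 inch.py '[[[0,0,0.004,0,0,0,0.0193],[0,0,0.008,0,0,0,0.0193],[0,0,0.01,0,0,0,0.0193],[0,0,0.01,0,0,0,0.0193]]]'
python3 - <<'E'
from h import *
tilt()
s=ctrl.read_camera("side")[0]
c=lambda x,y:cv2.resize(s[y:y+75,x:x+100],None,fx=8,fy=8,interpolation=cv2.INTER_CUBIC)
cv2.imwrite("pics/g6.png",c(275,205)[:,:,::-1])
E
```

```text
time_s: 17.65
tool_pos: [0.5901, -0.2119, 0.0586]
tcp_rot: [-0.545, -3.092, -0.0]
force: [-3.7, 0.7, -1.4]
grip_width: 0.0192
finger_force: 9.5
seg -0.055 137 [0.064  0.0687] -0.0053
seg 0.025 33 [0.0828 0.0844] -0.0058
force [-1.81088041  1.44095173 -1.83170123] torque [ 0.07708375  0.30503282 -0.02260002] 9.480604380369186
```

View pics/g6.png

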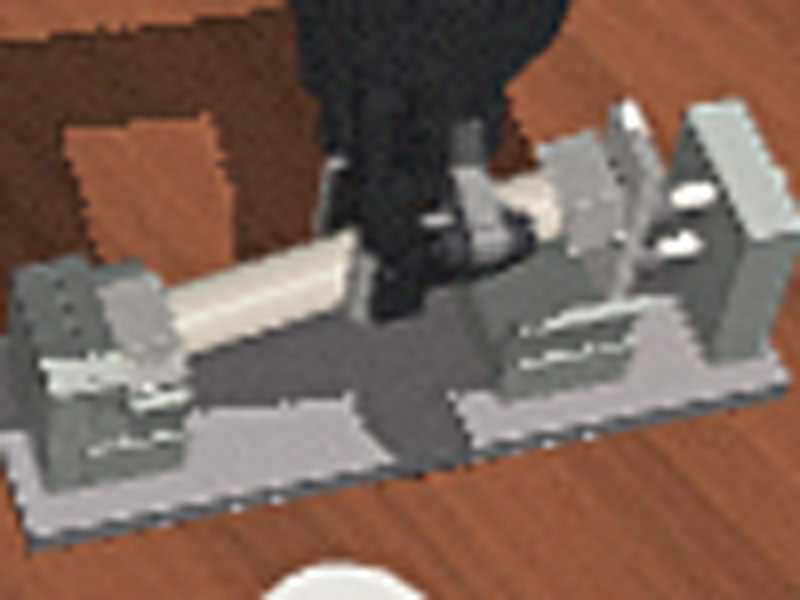

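The last crop shows the tube tilted, with its -x cap at (100–190, 275–375) entering the saddle just clear of the lip plate at (45–130, 360–390). The +x cap at (540–630, 135–250) still bears on the plate.

```bash
for i in 1 2 3; do python3 inch.py '[[[0,0,0,0,0,0,0.0193]]]' >/dev/null; python3 -c "
from h import *
s=ctrl.sense();print(np.round(s['force'],2),np.round(s['torque'],3),s['tool_pos'])"; done
```

```text
[-2.51  1.37 -2.63] [-0.015  0.227 -0.037] [ 0.59004118 -0.21188058  0.0586258 ]
[-1.47  0.24 -2.81] [ 0.056  0.287 -0.009] [ 0.59003606 -0.21189811  0.05867343]
[-1.69  0.5  -1.98] [ 0.052  0.192 -0.028] [ 0.59003329 -0.21188407  0.05869064]
```

Scaled: -0.0006 m / 0.5 = -0.0012.

```bash
f(){ python3 -c "
from h import *
s=ctrl.sense();print(np.round(s['force'],2),np.round(s['torque'],3),s['tool_pos'],s['finger_force'])"; }; python3 inch.py '[[[-0.0012,0,0,0,0,0,0.0193],[-0.0012,0,0,0,0,0,0.0193]]]' >/dev/null; f;  python3 inch.py '[[[0,0,0,0,0,0,0.0193]]]' >/dev/null; f; python3 inch.py '[[[0,0,0,0,0,0,0.0193]]]' >/dev/null; f
```

```text
[-3.96  0.84 -1.23] [0.184 0.56  0.007] [ 0.59058876 -0.21210143  0.05883202] 9.552115648984909
[-4.26  0.64  0.22] [ 0.177  0.523 -0.031] [ 0.59057324 -0.21209193  0.05881718] 9.553062468767166
[-3.66  1.27 -0.67] [0.144 0.602 0.024] [ 0.59057008 -0.21208341  0.05879548] 9.553636461496353
```

Scaled: 0.0014 m / 0.5 = 0.0028, 0.0007 m / 0.5 = 0.0014.

```bash
f(){ python3 -c "
from h import *
s=ctrl.sense();print(np.round(s['force'],2),np.round(s['torque'],3),s['tool_pos'],s['finger_force'])"; }; python3 inch.py '[[[-0.0006,0,0.0014,0,0,0,0.0193],[-0.0006,0,0.0028,0,0,0,0.0193],[-0.0006,0,0.0028,0,0,0,0.0193]]]' >/dev/null; f;  python3 inch.py '[[[0,0,0,0,0,0,0.0193]]]' >/dev/null; f
```

```text
[-2.99  0.68 -0.04] [ 0.12   0.542 -0.017] [ 0.59079861 -0.21216662  0.0571673 ] 9.635022282600403
[-3.55  2.35  0.74] [ 0.21   0.554 -0.044] [ 0.59082877 -0.21218486  0.05727721] 9.622545093297958
```

Scaled: 0.0014 m / 0.5 = 0.0028, 0.0007 m / 0.5 = 0.0014.

```bash
f(){ python3 -c "
from h import *
s=ctrl.sense();print(np.round(s['force'],2),np.round(s['torque'],3),s['tool_pos'],s['finger_force'])"; }; python3 inch.py '[[[0,0,0.0014,0,0,0,0.0193],[0,0,0.0028,0,0,0,0.0193],[0,0,0.0028,0,0,0,0.0193]]]' >/dev/null; f;  python3 inch.py '[[[0,0,0.0014,0,0,0,0.0193],[0,0,0.0028,0,0,0,0.0193],[0,0,0.0028,0,0,0,0.0193]]]' >/dev/null; f; python3 -c "
from h import *
tilt()"
```

```text
[-4.11  1.4  -0.28] [ 0.167  0.588 -0.026] [ 0.59085145 -0.21215907  0.05583734] 9.668932110071182
[-3.46  1.38  0.7 ] [0.145 0.531 0.011] [ 0.59082543 -0.2121936   0.05442055] 9.700897336006165
seg -0.055 136 [0.0574 0.0636] -0.0049
seg 0.025 16 [0.079 0.08 ] -0.0086
force [-4.31520427  2.01095762 -0.11029585] torque [ 0.16747236  0.61242862 -0.00084182] 9.69579666852951
```

Scaled: 0.002 m / 0.5 = 0.004, 0.001 m / 0.5 = 0.002.

```bash
f(){ python3 -c "
from h import *
s=ctrl.sense();print(np.round(s['force'],2),np.round(s['torque'],3),s['tool_pos'],s['finger_force'])"; }; python3 inch.py '[[[0,0,0.002,0,0,0,0.0193],[0,0,0.004,0,0,0,0.0193],[0,0,0.004,0,0,0,0.0193]]]' >/dev/null; f;  python3 inch.py '[[[0,0,0.002,0,0,0,0.0193],[0,0,0.004,0,0,0,0.0193],[0,0,0.004,0,0,0,0.0193]]]' >/dev/null; f; python3 -c "
from h import *
tilt()"
```

```text
[-1.99  0.67  3.16] [0.142 0.391 0.008] [ 0.59116221 -0.21229525  0.05286577] 9.959658086299896
[-1.76  1.25  4.81] [ 0.149  0.376 -0.003] [ 0.59117294 -0.21228393  0.05089007] 10.030998587608337
seg -0.055 135 [0.0554 0.0611] -0.0049
seg 0.025 27 [0.0745 0.0765] -0.0072
force [-1.16821522  0.58919533  4.62627239] torque [ 0.10855601  0.36178229 -0.02564072] 10.050484389066696
```

Scaled: 0.003 m / 0.5 = 0.006, 0.002 m / 0.5 = 0.004.

```bash
f(){ python3 -c "
from h import *
s=ctrl.sense();print(np.round(s['force'],2),np.round(s['torque'],3),s['tool_pos'],s['finger_force'])"; }; python3 inch.py '[[[0,0,0.002,0,0,0,0.0193],[0,0,0.004,0,0,0,0.0193],[0,0,0.006,0,0,0,0.0193]]]' >/dev/null; f;  python3 inch.py '[[[0,0,0.002,0,0,0,0.0193],[0,0,0.004,0,0,0,0.0193],[0,0,0.006,0,0,0,0.0193]]]' >/dev/null; f; python3 -c "
from h import *
tilt()"
```

```text
[-2.35 -0.13  5.12] [ 0.117  0.385 -0.009] [ 0.59111724 -0.21230061  0.0478439 ] 10.113084018230438
[-2.32  0.34  3.84] [ 0.161  0.401 -0.039] [ 0.59096308 -0.21224222  0.04463267] 10.104876458644867
seg -0.055 128 [0.0535 0.057 ] -0.0048
seg 0.025 45 [0.0681 0.0698] -0.0037
force [-2.22034482  1.11919494  4.45492846] torque [ 0.20493537  0.46299926 -0.01171597] 10.071575939655304
```

Scaled: 0.003 m / 0.5 = 0.006, 0.002 m / 0.5 = 0.004.

```bash
f(){ python3 -c "
from h import *
s=ctrl.sense();print(np.round(s['force'],2),np.round(s['torque'],3),s['tool_pos'],s['finger_force'])"; }; python3 inch.py '[[[0,0,0.002,0,0,0,0.0193],[0,0,0.004,0,0,0,0.0193],[0,0,0.006,0,0,0,0.0193]]]' >/dev/null; f;  python3 inch.py '[[[0,0,0.002,0,0,0,0.0193],[0,0,0.004,0,0,0,0.0193],[0,0,0.006,0,0,0,0.0193]]]' >/dev/null; f; python3 -c "
from h import *
tilt()"
```

```text
[-1.37  0.75  4.54] [0.185 0.327 0.012] [ 0.59084251 -0.21220486  0.04145756] 10.090425163507462
[-2.94  1.28  4.08] [0.147 0.376 0.025] [ 0.59079624 -0.21215848  0.03839231] 10.089099258184433
seg -0.055 128 [0.0504 0.0539] -0.005
seg 0.025 53 [0.0586 0.0627] -0.0022
force [-2.26493226  1.33440645  3.62135498] torque [ 0.16519593  0.41599482 -0.00652476] 10.081612318754196
```

Scaled: 0.003 m / 0.5 = 0.006, 0.002 m / 0.5 = 0.004.

```bash
f(){ python3 -c "
from h import *
s=ctrl.sense();print(np.round(s['force'],2),np.round(s['torque'],3),s['tool_pos'],s['finger_force'])"; }; python3 inch.py '[[[0,0,0.002,0,0,0,0.0193],[0,0,0.004,0,0,0,0.0193],[0,0,0.006,0,0,0,0.0193],[0,0,0.006,0,0,0,0.0193]]]' >/dev/null; f;  python3 inch.py '[[[0,0,0.0012,0,0,0,0.0193],[0,0,0.0012,0,0,0,0.0193]]]' >/dev/null; f; python3 -c "
from h import *
tilt()"
```

```text
[-2.39  1.72  1.16] [ 0.192  0.458 -0.059] [ 0.59069982 -0.21213115  0.03524971] 9.972305595874786
[-2.25  1.5   2.26] [ 0.162  0.418 -0.012] [ 0.59078521 -0.21215755  0.03483949] 9.983660727739334
seg -0.055 128 [0.0486 0.0519] -0.0051
seg 0.025 56 [0.0537 0.0575] -0.003
force [-2.93573645  2.06162705  2.50005247] torque [ 0.14447353  0.42529676 -0.03190359] 9.984303563833237
```

Scaled: 0.002 m / 0.5 = 0.004, 0.001 m / 0.5 = 0.002.

```bash
f(){ python3 -c "
from h import *
s=ctrl.sense();print(np.round(s['force'],2),np.round(s['torque'],3),s['tool_pos'],s['finger_force'])"; }; python3 inch.py '[[[0,0,0.002,0,0,0,0.0193],[0,0,0.004,0,0,0,0.0193],[0,0,0.004,0,0,0,0.0193]]]' >/dev/null; f; python3 -c "
from h import *
tilt()";  python3 inch.py '[[[0,0,0.002,0,0,0,0.0193],[0,0,0.0032,0,0,0,0.0193],[0,0,0.0032,0,0,0,0.0193]]]' >/dev/null; f; python3 -c "
from h import *
tilt()"
```

```text
[-2.1   1.99  2.32] [ 0.203  0.424 -0.047] [ 0.59078169 -0.21215404  0.03275351] 10.002641826868057
seg -0.055 123 [0.0481 0.0507] -0.0046
seg 0.025 48 [0.0511 0.0547] -0.003
force [-1.92049732  0.37886608  0.90859877] torque [ 0.16755423  0.48708322 -0.00803821] 10.000117421150208
[-2.23  1.69  3.12] [0.182 0.328 0.008] [ 0.59085712 -0.21220482  0.03135985] 10.088821202516556
seg -0.055 126 [0.0473 0.05  ] -0.005
seg 0.025 47 [0.0483 0.0524] -0.0029
force [-1.55849238  0.84642436  3.47566179] torque [ 0.18399142  0.37667451 -0.01397387] 10.087752789258957
```

```bash
f(){ python3 -c "
from h import *
s=ctrl.sense();print(np.round(s['force'],2),np.round(s['torque'],3),s['tool_pos'],s['finger_force'])"; }; python3 inch.py '[[[0,0,0.0012,0,0,0,0.0193],[0,0,0.0012,0,0,0,0.0193]]]' >/dev/null; f;  python3 inch.py '[[[0,0,0.001,0,0,0,0.0193],[0,0,0.001,0,0,0,0.0193]]]' >/dev/null; f; python3 -c "
from h import *
tilt()"
```

```text
[-3.7   0.78  6.63] [ 0.217  0.667 -0.04 ] [ 0.59100451 -0.21225337  0.03124476] 10.470829904079437
[-5.01  2.69 10.13] [ 0.258  0.688 -0.049] [ 0.59114291 -0.21230522  0.03104697] 10.706431567668915
seg -0.055 127 [0.047  0.0499] -0.0053
seg 0.025 46 [0.0495 0.0517] -0.0023
force [-4.59891964  1.36310309  9.14841222] torque [ 0.25935625  0.70908555 -0.05106694] 10.706486105918884
```

Both ends have landed: the tube is level and the z force jumped. I'll ease the downward press, ride with the plate most of the way home, then let go.

Scaled: -0.0008 m / 0.5 = -0.0016.

```bash
f(){ python3 -c "
from h import *
s=ctrl.sense();print(np.round(s['force'],2),np.round(s['torque'],3),s['tool_pos'],s['finger_force'])"; }; python3 inch.py '[[[0,0,-0.0016,0,0,0,0.0193],[0,0,-0.0016,0,0,0,0.0193]]]' >/dev/null; f;  python3 inch.py '[[[0.004,0,0,0,0,0,0.0193],[0.008,0,0,0,0,0,0.0193],[0.012,0,0,0,0,0,0.0193],[0.016,0,0,0,0,0,0.0193],[0.016,0,0,0,0,0,0.0193]]]' >/dev/null; f; python3 -c "
from h import *
tilt()"
```

```text
[-3.45  1.07  4.58] [ 0.189  0.625 -0.055] [ 0.59078178 -0.21216762  0.03108397] 10.292099565267563
[0.38 0.49 3.55] [-0.015  0.012  0.052] [ 0.58326034 -0.20944502  0.03111757] 10.134004354476929
seg -0.055 130 [0.0469 0.0499] -0.0051
seg 0.025 49 [0.049 0.051] -0.0037
force [ 1.42289854 -0.3515385   3.12768758] torque [-0.03055361  0.04629913  0.09377714] 10.146123468875885
```

```bash
python3 inch.py '[[[0,0,0,0,0,0,0.0196],[0,0,0,0,0,0,0.0199],[0,0,0,0,0,0,0.0203],[0,0,0,0,0,0,0.021],[0,0,0,0,0,0,0.024],[0,0,0,0,0,0,0.03],[0,0,0,0,0,0,0.04],[0,0,0,0,0,0,0.045],[0,0,0,0,0,0,0.045]]]'
python3 - <<'E'
from h import *
s,d=ctrl.read_camera("side");C=cloud("side",d);cv2.imwrite("pics/s7.png",s[:,:,::-1])
h=np.radians(-19.97);u=np.array([np.cos(h),np.sin(h)]);v=np.array([-u[1],u[0]]);q=C[...,:2]-[.5767,-.2068];a=q@u;b=q@v;z=C[...,2]
m=(z>.035)&(z<.056)&(abs(b)<.02)
for lo in np.arange(-.08,.1,.01):
    k=m&(a>=lo)&(a<lo+.01); print(round(lo*1e3),k.sum(),np.round([np.median(z[k]),np.median(b[k])],4) if k.any() else "",s[k].mean(0).astype(int) if k.any() else "")
E
```

```text
time_s: 24.9
tool_pos: [0.5833, -0.2095, 0.0311]
tcp_rot: [-0.545, -3.092, -0.0]
force: [-0.5, 0.2, -0.3]
grip_width: 0.0453
finger_force: 0.0
-80 6 [ 0.042  -0.0193] [105 106 103]
-70 20 [ 0.0489 -0.0102] [128 127 123]
-60 49 [ 0.0463 -0.003 ] [162 158 150]
-50 41 [ 0.0462 -0.0045] [190 183 171]
-40 38 [ 0.0464 -0.004 ] [203 194 180]
-30 34 [ 0.0477 -0.0046] [203 194 180]
-20 38 [ 0.0468 -0.0055] [204 195 181]
-10 35 [ 0.0471 -0.0046] [204 195 181]
0 12 [ 0.0473 -0.0008] [198 189 176]
10 4 [ 0.0495 -0.0024] [197 189 174]
20 1 [0.0491 0.0006] [85 84 83]
30 0  
40 6 [0.049  0.0023] [194 185 172]
50 56 [ 0.0468 -0.0013] [147 143 137]
60 56 [ 0.0502 -0.0041] [149 147 143]
70 53 [ 0.05   -0.0076] [139 137 134]
80 11 [ 0.0431 -0.0055] [103 100 100]
90 10 [ 0.0426 -0.0018] [148 144 141]
```

Scaled: -0.25 m / 0.5 = -0.5, -0.23 m / 0.5 = -0.46.

```bash
python3 inch.py '[[[0,0,-0.01,0,0,0,0.045],[0,0,-0.04,0,0,0,0.045],[0,0,-0.1,0,0,0,0.045],[0,0,-0.18,0,0,0,0.045],[0,0,-0.28,0,0,0,0.045],[0,0,-0.38,0,0,0,0.045],[0.1,0,-0.46,0,0,0,0.045],[0.2,0,-0.5,0,0,0,0.045],[0.3,0.04,-0.5,0,0,0,0.045],[0.4,0.12,-0.5,0,0,0,0.045],[0.4,0.22,-0.5,0,0,0,0.045],[0.4,0.32,-0.5,0,0,0,0.045]]]'
python3 - <<'E'
from h import *
np.set_printoptions(linewidth=200)
h=np.radians(-19.97);u=np.array([np.cos(h),np.sin(h)]);v=np.array([-u[1],u[0]]);H=np.array([.5767,-.2068])
for n in("side","top"):
    s,d=ctrl.read_camera(n);cv2.imwrite(f"pics/{n}8.png",s[:,:,::-1]);C=cloud(n,d)
    q=C[...,:2]-H;a=q@u;b=q@v;z=C[...,2]
    for zz in (.05,):
        for x in list(range(-78,-44,2))+list(range(50,92,2)):
            W=np.array([[*(H+x/1e3*u+y*v),zz] for y in(-.003,0,.003)]);p=np.round(proj(n,W)).astype(int)
            zs=z[p[:,1],p[:,0]];print((x,int(s[p[:,1],p[:,0]].mean()),int(1e3*np.median(zs))),end=" ")
        print(n)
    m=(abs(a)<.04)&(abs(b)<.02)&(z>.03)&(z<.06)&(s.min(-1)>140)
    A=np.polyfit(a[m],z[m],1);B=np.polyfit(a[m],b[m],1);print("tube z(0), slope deg",A[1],np.degrees(A[0]),"lat",B[1],np.degrees(B[0]),m.sum())
E
```

```text
time_s: 26.15
tool_pos: [0.4437, -0.0108, 0.2838]
tcp_rot: [0.548, 3.091, 0.001]
force: [0.9, -0.9, -1.2]
grip_width: 0.045
finger_force: 0.0
(-78, 185, 61) (-76, 185, 61) (-74, 188, 61) (-72, 170, 61) (-70, 186, 62) (-68, 191, 59) (-66, 184, 60) (-64, 178, 60) (-62, 209, 59) (-60, 250, 51) (-58, 254, 51) (-56, 250, 48) (-54, 255, 49) (-52, 255, 51) (-50, 255, 50) (-48, 255, 49) (-46, 255, 48) (50, 255, 48) (52, 255, 47) (54, 251, 48) (56, 240, 47) (58, 242, 50) (60, 248, 50) (62, 250, 50) (64, 249, 51) (66, 249, 51) (68, 248, 51) (70, 249, 52) (72, 252, 52) (74, 249, 51) (76, 208, 51) (78, 133, 55) (80, 140, 62) (82, 143, 66) (84, 161, 67) (86, 167, 67) (88, 142, 65) (90, 95, 47) side
tube z(0), slope deg 0.0462576068042191 -0.04582918471205419 lat -0.004077224009809499 0.10471422813498836 284
(-78, 152, 58) (-76, 155, 60) (-74, 153, 58) (-72, 155, 58) (-70, 159, 58) (-68, 159, 60) (-66, 176, 60) (-64, 196, 52) (-62, 226, 50) (-60, 233, 52) (-58, 234, 47) (-56, 242, 48) (-54, 243, 50) (-52, 247, 50) (-50, 246, 50) (-48, 246, 47) (-46, 246, 46) (50, 246, 49) (52, 246, 50) (54, 235, 47) (56, 227, 51) (58, 231, 50) (60, 231, 50) (62, 231, 51) (64, 230, 51) (66, 230, 50) (68, 229, 51) (70, 229, 49) (72, 225, 47) (74, 155, 51) (76, 120, 59) (78, 109, 60) (80, 106, 76) (82, 106, 83) (84, 104, 87) (86, 105, 93) (88, 205, 97) (90, 228, 99) top
tube z(0), slope deg 0.04676573225110346 -0.12837144859972582 lat 0.0011711681727017845 -0.23051160071389934 198
```

```bash
python3 inch.py '[[[0,0,0,0,0,0,0.045],[0,0,0,0,0,0,0.045]]]'; python3 -c "
from rig import ctrl
print(ctrl.close_job())"
```

```text
time_s: 26.45
tool_pos: [0.4453, -0.0126, 0.282]
tcp_rot: [-0.546, -3.093, -0.0]
force: [0.3, -1.1, -0.9]
grip_width: 0.045
finger_force: 0.0
the job is handed in; nothing more can be done
None
```

The lamp tube is in the holder, level on both saddles with its -x end under the lip and its +x end against the plate, and I handed the job in at 26.5 s; on the way down its end touched the lip edge lightly (about 2 N) and it tilted in the grip.

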